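# Make up the hand-training tray

## Robot

A 7-joint arm with a two-finger parallel gripper is mounted at the origin on the work surface. World frame = base frame: x ahead of the robot, y to its left, z up, the work surface at z = 0. Lengths are in m, angles in rad, forces in N, time in s.
With the tool pointing down it reaches from about 0.4 to 0.85 m from the base axis. Payload 10.4 kg.
Tool frame: the origin (TCP) lies on the centre line of the jaws, within the pads' length; the fingertips stand 8 mm ahead of it and the grasp point (between the pads) lies 11 mm behind it (r.finger_overhang is the distance from the TCP to the fingertips, in m); z points along the fingers, y is the line along which they close (so a half turn about z gives the same grasp; the last joint's range is limited). The gripper opens to 87 mm and grips with 3 to 60 N. Pads are 19 mm wide; open, the fingers measure 117 mm over their backs; the gripper's body (75 mm by 190 mm) begins 51 mm behind the grasp point.
Start: joints at [-1.175, 0.332, -0.065, 1.46, 0.022, 1.35, -0.088], TCP at [0.254, 0.571, 0.231] pointing down, gripper open.
Joint ranges: [-2.6, 2.6], [-0.5, 2.12], [-1.47, 1.34], [0.16, 2.42], [-1.27, 4.41], [0.06, 2.06], [-2.6, 2.6]. Speed limits (rad/s): [2.22, 2.22, 2.79, 2.79, 3.14, 3.14, 3.14].

## Interface

Orientations are given as a unit quaternion [x, y, z, w].
In Python, from bench import r, vision gives the robot as it stands.
- The arm moves only by the tool drive_tool, never from a script. Its argument "series" is a list of rows, each a list of 2 entries, a list of its own where there are three numbers: the shift along the world's x, y, z in cm, then the turn about the world's z in degrees. A call has exactly 10 rows; each row shifts and turns the commanded pose from where the row before left it; what a row does not reach is not made up. A row lasts 1/8 s, in which the tool goes at most 62.5 mm and 10.7 degrees, less where a joint would pass 70% of its speed; a pose out of reach is approached as far as the arm can. A call with a gripper value outside its range is refused whole. "hand" is the closure, from 0 (fully open) to 1 (shut), set as the call begins (left out, the last holds). The fingers move at their own pace and stop on an object; "newtons" is the grip in N (left out, the last holds). Time passes only in rows, so rows that do not move let the fingers close, or fill a call up. It gives the time, the measured TCP pose, the force, the opening and the grip force at its end, in the units of the state.
- r.read_state(): the state, without advancing time (a new reading comes with each control period).
- vision.camera(name): name is "scene" or "top"; returns a dict with "color" (400x640x3 uint8, red, green, blue), "intrinsics" (3x3 intrinsics, pixels), "R" (3x3) and "t" (3): a world point X has camera coordinates R X + t. Camera axes: x right, y down, z forward; pixel columns grow to the right and rows downward; lengths in m; the calibration is good to about 2 mm. A picture is of the moment at which its call begins. There is no depth.
- r.close_job(): hands the job in; it is judged then, once.
The state is a dict: "time": time; "joint_positions": joint angles; "joint_vel": joint speeds; "joint_torque": joint torques, N m; "ee_pos": TCP position; "eef_rot": TCP orientation; "ft_force": force on the tool from outside, world axes, zero at the start; "torque": the same for the moment, N m; "width": finger opening in m; "grip_force": force on a finger pad.
Only numpy, scipy, OpenCV 4.12 (cv2) and the standard library are available. Lean on these libraries where they do the work, as an engineer would, in place of code of your own. Each camera call takes 0.05 s, during which the arm holds its last target. There are 200 camera calls.

## Task

Make up the empty tray with the blue label, seen from its label side: lay the spring grip across the middle of the back half, lengthways from side to side with its spring end to the left, and in front of it, along the middle of the front half, a straight row with the tin on the left, the whistle on the right and the orange cap, open side up, on the tray's centre line midway between them, tin and whistle each 8 cm from the cap, centre to centre. Stand the yellow ball in the cap so that it cannot roll when the tray is carried. Set things down rather than dropping them, and leave the bottle, dumbbell and stopwatch where they are.

Things in the scene. Friction and masses are not known exactly. Their poses are not given: they have to be found in the camera images.
- tray: Empty translucent tray, blue label on its dipped front, fixed. 200 mm deep (x) by 280 wide (y), 40 high, inside 194 by 274; walls 3, floor 4 mm thick (things rest 4 mm above the origin). Origin: centre of the underside, on the ledge. x from front to back (away from the robot, turned at most 7 degrees), y left, z up. Middle of the back half: x = +48 mm; of the front half: x = -48 mm.
- stack: The other two trays, same shape and axes, white labels, stacked and fixed, left or right of the empty tray. Origin: centre of the underside, on the ledge. Floor of the top tier, where the five loose things lie at the start, 42 mm above the origin; rim 78 mm. Green and grey boxes shut in the lower tier are of no concern.
- grip: Steel spring grip (rigid here) lying flat: two black handles 18 mm thick, spreading to 67 mm over all, joined by a steel coil; 130 long, 18 high, about 0.14 kg. Origin: underside, near the balance point between the handles; x to the spring end (coil at +62, end +76 mm; open handle ends -54), z up. At the origin 56 mm wide over both handles (along y): grip it across both there.
- tin: Closed round aluminium tin, 56 mm across, 22 mm high, about 0.07 kg. Origin: centre of the underside; z up.
- cap: Orange plastic screw cap lying open side up: 41 mm across its ribs, 14 mm high, opening 35 mm across and 11.5 mm deep, 14 g. Origin: centre of the underside; z up, out of the open side. The ball sits on its rim with its centre 27 mm above the cap's underside.
- ball: Yellow hard silicone ball, 44 mm across, about 55 g; rolls freely. Origin: its centre (its axes turn as it rolls).
- whistle: Clear plastic whistle (bluish) with a green mouth grip and small steel ring, on its side, 18 mm high, 16 g: round chamber 24 mm across, mouthpiece 9 mm thick ending 36 mm from the chamber's axis. Origin: underside, on the chamber's axis (the centre that counts for its place); x along the mouthpiece, whose middle line is at y = +7.5 mm; z up. Can be gripped across the chamber along y (24 mm).
- bottle: Bystander: green drinking bottle with black stopper, 69 mm across, 212 mm high, standing on the ledge. Origin: centre of the underside.
- dumbbell: Bystander: small blue dumbbell, 174 mm long along y, 61 mm across, lying on the ledge. Origin: underneath its middle, on the ledge.
- stopwatch: Bystander: black stopwatch with a red button, 58 mm across, 14 mm high, lying on the ledge. Origin: centre of the underside.
Mind the look-alikes: they are no part of the job. What is meant by the grip is not turquoise, and is the smaller of those in its own colour. There is more than one size of the tin; the job needs the smaller.

How it is judged:
By the outcome, as a careful person would: the job done as asked, in the order asked, and still so for the second after the job is handed in, with the robot touching nothing.
It also fails if it takes over 128 s, if anything falls off the work surface, if the arm or the gripper's body presses on something with over 40 N, if the wrist force passes 120 N, or if a joint passes its speed limit or range.

## Working session

There is one attempt and no reset: what is moved stays moved. The work goes in short steps, Python scripts to look and compute and a tool call to move; the robot and the scene stay as the last step left them, time stands still between calls to the robot, and variables do not carry over. Pictures are saved under pics/ and viewed, at most 14 in all, crops included, and the job is handed in when it is done.

Besides the shell and the picture viewer there is one more tool, called after "Call:" as name(argument=value, ...), one argument or row to a line, values as JSON. drive_tool: Moves the arm, as the interface text tells. Its arguments: {"type":"object","properties":{"series":{"type":"array"},"hand":{"type":"number"},"newtons":{"type":"number"}},"required":["series"]}

```bash
mkdir -p pics
cat > h.py <<'E'
import numpy as np, cv2
from bench import r, vision
def snap(n):
    out={}
    c=vision.camera(n); return c
def save(c,fn,box=None,s=1):
    im=c["color"][:,:,::-1]
    if box: im=im[box[1]:box[3],box[0]:box[2]]
    cv2.imwrite("pics/"+fn,cv2.resize(im,None,fx=s,fy=s,interpolation=cv2.INTER_CUBIC))
def ray(c,u,v,z):
    K=np.array(c["intrinsics"]);R=np.array(c["R"]);t=np.array(c["t"])
    d=R.T@np.linalg.solve(K,[u,v,1]);o=-R.T@t
    return o+d*(z-o[2])/d[2]
def proj(c,X):
    p=np.array(c["intrinsics"])@(np.array(c["R"])@np.array(X)+c["t"]);return p[:2]/p[2]
E
python3 - <<'E'
from h import *
import pickle
s=r.read_state();print(s["time"],s["ee_pos"],s["eef_rot"],s["width"],r.finger_overhang)
d={}
for n in("scene","top"):
    c=vision.camera(n);d[n]=c;save(c,n+"0.png",s=1.25)
    R=np.array(c["R"]);print(n,-R.T@c["t"],R[2],np.array(c["intrinsics"])[0,0])
pickle.dump(d,open("c0.pkl","wb"))
E
```

```text
0.0 [0.25403918 0.57063995 0.22977292] [ 2.07876618e-01  9.78154809e-01 -6.87422962e-04 -9.65564782e-05] 0.08712794368878676 0.008
scene [ 1.09681206 -0.80915432  0.81722129] [-0.40874255  0.66258111 -0.62762712] 436.41683853749544
top [0.46930529 0.00709138 0.98916674] [ 0.18790355 -0.00194749 -0.98218555] 363.79907927469037
```

View pics/scene0.png

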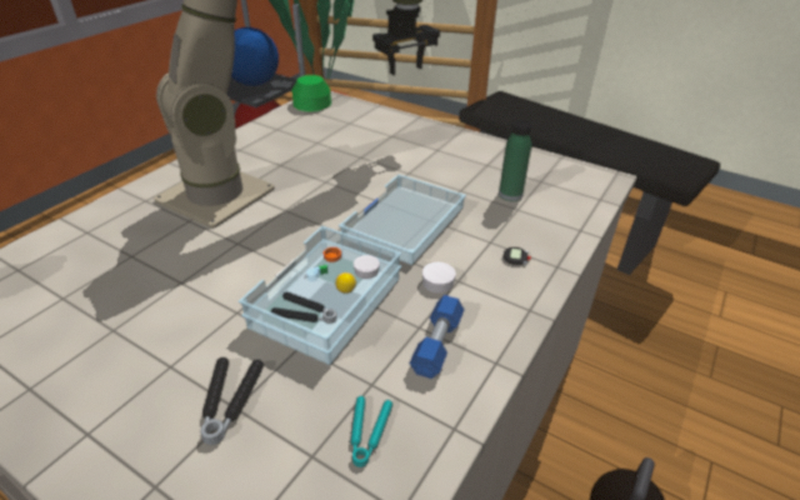

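View pics/top0.png

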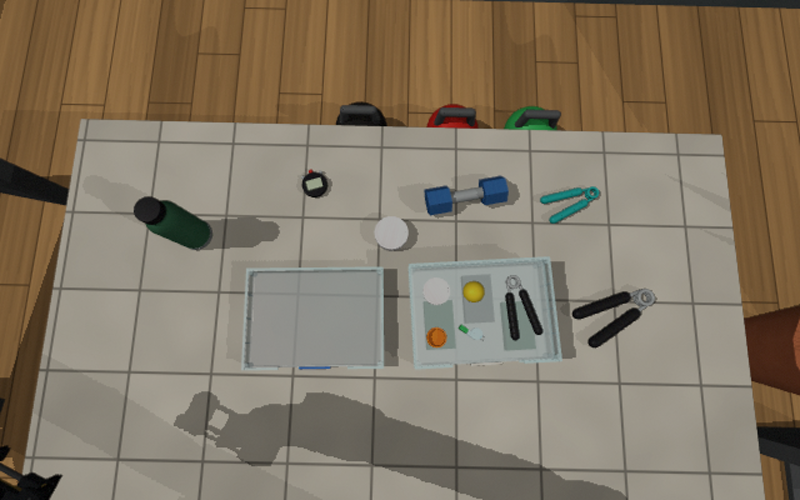

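Top view (800 px scale). Grip candidates are the large black one at (615,318), the turquoise one at (570,203) and the small black one in the stack at (522,308). The last fits: not turquoise, and the smaller of the black two. Tin candidates are the large one on the ledge at (392,233) and the small one in the stack at (436,291). I take the smaller. The empty tray with the blue label is at (315,318). I'll confirm these in crops.

Run:
```python
from h import *
import pickle
d=pickle.load(open("c0.pkl","rb"))
save(d["top"],"topstack.png",(320,195,455,300),5.7)
save(d["top"],"toptray.png",(185,205,315,300),5.7)
```

```text
(no output)
```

View pics/topstack.png

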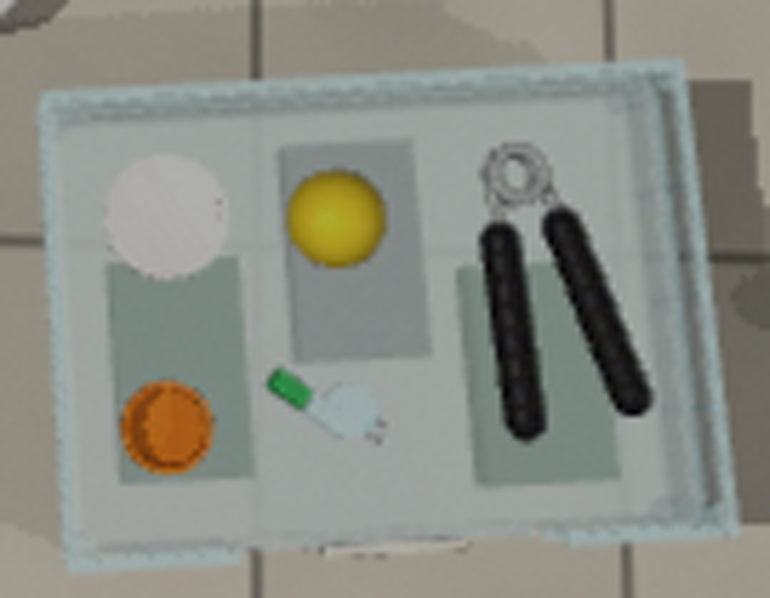

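View pics/toptray.png

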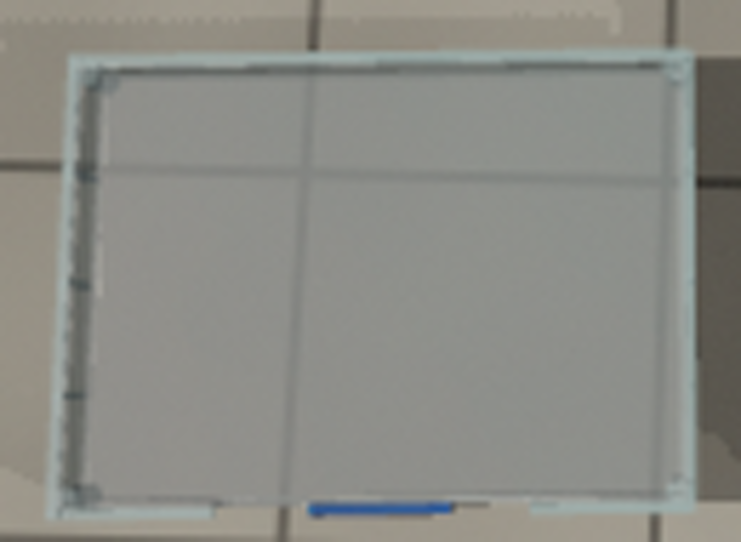

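```bash
cat > m.py <<'E'
from h import *
import pickle
c=pickle.load(open("c0.pkl","rb"))["top"]
A=lambda p,z:ray(c,320+(p[0]+.5)/5.7-.5,195+(p[1]+.5)/5.7-.5,z)[:2]
B=lambda p,z:ray(c,185+(p[0]+.5)/5.7-.5,205+(p[1]+.5)/5.7-.5,z)[:2]
def rect(P):
    tl,tr,br,bl=P
    print("sides w",np.linalg.norm(tl-tr),np.linalg.norm(bl-br),"d",np.linalg.norm(tl-bl),np.linalg.norm(tr-br))
    v=(tl+bl-tr-br); w=(tl+tr-bl-br)
    print("centre",sum(P)/4,"yaw from y",np.degrees(np.arctan2(-v[0],v[1])),"from x",np.degrees(np.arctan2(w[1],w[0])))
print("tray");rect([B(p,.04) for p in[(70,56),(693,49),(695,512),(48,518)]])
print("stack");rect([A(p,.078) for p in[(41,94),(684,61),(738,537),(69,571)]])
print("tin",A((167,215),.064),"ball",A((336,218),.064),"cap",A((167,427),.056))
w=A((350,411),.060);m=A((290,388),.056)
print("whistle",w,m,"tip",A((268,380),.056),"dir",np.degrees(np.arctan2(*(m-w)[::-1])), "ring",A((378,430),.05))
k=A((517,174),.051);e=(A((526,435),.051)+A((634,409),.051))/2
u=(k-e)/np.linalg.norm(k-e)
print("grip coil",k,"ends",e,np.linalg.norm(k-e),"dir",np.degrees(np.arctan2(u[1],u[0])),"origin",k-.062*u)
E
python3 m.py
```

```text
tray
sides w 0.2872813841137178 0.2862568777713273 d 0.2064487108185828 0.20753525158216907
centre [0.50254883 0.17100584] yaw from y 1.9640758235484639 from x 2.0541341018126635
stack
sides w 0.28784485712532637 0.2869485076216136 d 0.2057968361558279 0.20698417317843565
centre [ 0.52029385 -0.17300616] yaw from y 4.27615471112603 from x 4.256243502303938
tin [ 0.56111871 -0.07956861] ball [ 0.56162625 -0.15509739] cap [ 0.46816413 -0.08097835]
whistle [ 0.47701766 -0.16127224] [ 0.48645078 -0.13544854] tip [ 0.48971652 -0.12568883] dir 69.93329549819751 ring [ 0.46908342 -0.17547544]
grip coil [ 0.58497661 -0.23998027] ends [ 0.47473108 -0.26535434] 0.11312788810054815 dir 12.961449058483378 origin [ 0.52455629 -0.25388659]
```

Run:
```python
from h import *
import pickle
d=pickle.load(open("c0.pkl","rb"))
def blob(c,lo,hi,box):
    h=cv2.cvtColor(c["color"],cv2.COLOR_RGB2HSV);m=cv2.inRange(h,lo,hi)
    k=np.zeros_like(m);k[box[1]:box[3],box[0]:box[2]]=1;m*=k
    n,l,s,ce=cv2.connectedComponentsWithStats(m);i=1+np.argmax(s[1:,4]);return ce[i],s[i]
bt=blob(d["top"],(20,120,60),(35,255,255),(340,200,420,260));bs=blob(d["scene"],(20,120,60),(35,255,255),(255,205,300,245))
print(bt,bs)
def tri(pt,ps):
    L=[];
    for c,p in((d["top"],pt),(d["scene"],ps)):
        P=np.array(c["intrinsics"])@np.c_[np.array(c["R"]),np.array(c["t"])];L.append(P)
    X=cv2.triangulatePoints(L[0],L[1],np.array(pt,float).reshape(2,1),np.array(ps,float).reshape(2,1));X=(X[:3]/X[3]).ravel()
    print(X,[proj(c,X)-p for c,p in((d["top"],pt),(d["scene"],ps))]);
tri(bt[0],bs[0])
save(d["scene"],"scenecrop.png",(190,135,380,290),4)
```

```text
(array([378.50454545, 232.89090909]), array([371, 225,  16,  17, 220], dtype=int32)) (array([276.02094241, 225.61256545]), array([269, 218,  15,  16, 191], dtype=int32))
[ 0.56097248 -0.15462778  0.06708957] [array([0.06002697, 0.07919791]), array([ 0.06876444, -0.00189807])]
```

View pics/scenecrop.png

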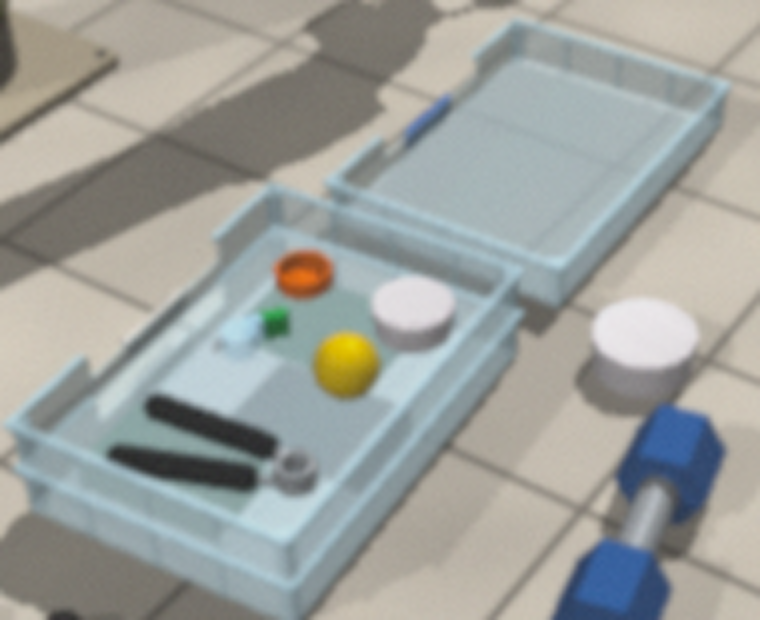

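Crop confirms it: the cap is open side up, the small tin is at (413,307) against the large one at (645,340), and the small black grip is in the stack with its coil at (293,470). Going to the grip first.

Call:
drive_tool(
  series=[
    [[1.4,-4.1,0],-7.5],
    [[1.4,-4.1,0],-7.5],
    [[1.4,-4.1,0],-7.5],
    [[1.4,-4.1,0],-7.5],
    [[1.4,-4.1,0],-7.5],
    [[1.4,-4.1,0],-7.5],
    [[1.4,-4.1,0],-7.5],
    [[1.4,-4.1,0],-7.5],
    [[1.4,-4.1,0],-7.5],
    [[1.4,-4.1,0],-7.5],
  ],
  hand=0.2,
  newtons=25,
)

```text
time: 1.35
ee_pos: [0.3943, 0.1595, 0.2304]
eef_rot: [0.762, 0.648, -0.0, -0.0]
ft_force: [0.5, -0.1, -0.1]
width: 0.0694
grip_force: 0.0
```

Call:
drive_tool(
  series=[
    [[1.4,-4.1,0],-7.5],
    [[1.4,-4.1,0],-7.5],
    [[1.4,-4.1,0],-7.5],
    [[1.4,-4.1,0],-7.5],
    [[1.4,-4.1,0],-7.5],
    [[1.4,-4.1,0],-7.5],
    [[1.4,-4.1,0],-7.5],
    [[1.4,-4.1,0],-7.5],
    [[1.4,-4.1,0],-7.5],
    [[0,0,0],0],
  ],
)

```text
time: 2.6
ee_pos: [0.5197, -0.2113, 0.2301]
eef_rot: [0.993, 0.114, -0.001, 0.001]
ft_force: [-0.7, 0.8, 0.5]
width: 0.0696
grip_force: 0.0
```

```bash
cat >> h.py <<'E'
from scipy.spatial.transform import Rotation as Ro
def st():
    s=r.read_state();M=Ro.from_quat(s["eef_rot"]).as_matrix();y=M[:,1]
    print("t",round(s["time"],2),"pos",np.round(s["ee_pos"],4),"yaw_y",round(float(np.degrees(np.arctan2(y[1],y[0]))),2),"z",np.round(M[:,2],3),"w",round(s["width"],4),"gf",np.round(s["grip_force"],1),"F",np.round(s["ft_force"],1),"j7",round(s["joint_positions"][6],2));return s
def goto(x,y,z,yaw):
    s=st();M=Ro.from_quat(s["eef_rot"]).as_matrix()[:,1];a=np.degrees(np.arctan2(M[1],M[0]))
    print("need cm",np.round((np.array([x,y,z])-s["ee_pos"])*100,2),"deg",round((yaw-a+180)%360-180,1))
def tray(x,y):
    a=np.radians(2.0);return np.array([.5025,.171])+[x*np.cos(a)-y*np.sin(a),x*np.sin(a)+y*np.cos(a)]
E
python3 -c "
from h import *
goto(.5246,-.2539,.23,-77)"
```

```text
t 2.6 pos [ 0.5197 -0.2113  0.2301] yaw_y -76.85 z [-0.001 -0.002 -1.   ] w 0.0696 gf 0.0 F [-0.7  0.8  0.5] j7 -0.9
need cm [ 0.49 -4.26 -0.01] deg -0.1
```

Call:
drive_tool(
  series=[
    [[0.25,-2.15,0],0],
    [[0.25,-2.15,0],0],
    [[0,0,-2],0],
    [[0,0,-2],0],
    [[0,0,-2],0],
    [[0,0,-2],0],
    [[0,0,-2],0],
    [[0,0,-1.7],0],
    [[0,0,0],0],
    [[0,0,0],0],
  ],
)

```text
time: 3.85
ee_pos: [0.5255, -0.2512, 0.1142]
eef_rot: [0.993, 0.118, 0.0, 0.0]
ft_force: [0.8, -0.2, 0.6]
width: 0.0696
grip_force: 0.0
```

```bash
python3 -c "
from h import *
goto(.5246,-.2539,.053,-77)
save(vision.camera('scene'),'s1.png',(170,170,320,290),5)"
```

```text
t 3.85 pos [ 0.5255 -0.2512  0.1142] yaw_y -76.5 z [ 0.001 -0.    -1.   ] w 0.0696 gf 0.0 F [ 0.8 -0.2  0.6] j7 -0.74
need cm [-0.09 -0.27 -6.12] deg -0.5
```

View pics/s1.png

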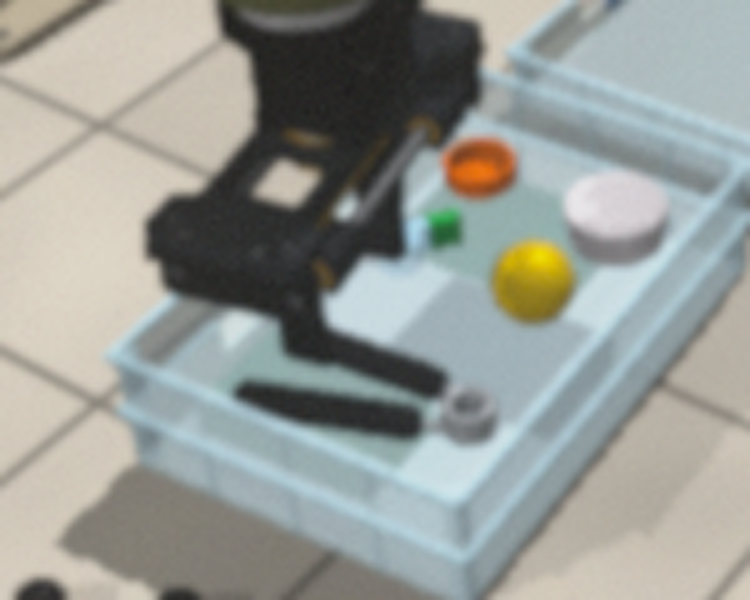

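The view shows the near finger at (305,355), above and just outside the handles, with the coil at (468,410). It fits the estimate, so I descend and close.

Call:
drive_tool(
  series=[
    [[-0.1,-0.3,-1],-0.5],
    [[0,0,-1],0],
    [[0,0,-1],0],
    [[0,0,-1],0],
    [[0,0,-1],0],
    [[0,0,-0.7],0],
    [[0,0,-0.4],0],
    [[0,0,0],0],
    [[0,0,0],0],
    [[0,0,0],0],
  ],
)

```text
time: 5.15
ee_pos: [0.5244, -0.254, 0.0529]
eef_rot: [0.994, 0.113, 0.0, 0.0]
ft_force: [0.5, 0.3, 0.2]
width: 0.0698
grip_force: 0.0
```

Call:
drive_tool(
  series=[
    [[0,0,0],0],
    [[0,0,0],0],
    [[0,0,0],0],
    [[0,0,0],0],
    [[0,0,0],0],
    [[0,0,0],0],
    [[0,0,0],0],
    [[0,0,0],0],
    [[0,0,0],0],
    [[0,0,0],0],
  ],
  hand=0.5,
)

```text
time: 6.4
ee_pos: [0.5242, -0.2539, 0.0526]
eef_rot: [0.994, 0.113, -0.0, -0.0]
ft_force: [-3.1, 2.4, 3.9]
width: 0.0562
grip_force: 24.7
```

Call:
drive_tool(
  series=[
    [[0,0,1],0],
    [[0,0,2],0],
    [[0,0,2],0],
    [[0,0,2],0],
    [[0,0,2],0],
    [[0,0,2],0],
    [[0.2,3,0],6],
    [[0.2,3,0],6],
    [[0.2,3,0],6],
    [[0.2,3,0],6],
  ],
)

```text
time: 7.65
ee_pos: [0.5323, -0.1324, 0.163]
eef_rot: [0.947, 0.32, 0.0, 0.0]
ft_force: [0.6, -1.5, -1.9]
width: 0.0564
grip_force: 24.8
```

Call:
drive_tool(
  series=[
    [[0.2,3,0],6],
    [[0.2,3,0],6],
    [[0.2,3,0],6],
    [[0.2,3,0],6],
    [[0.2,3,0],6],
    [[0.2,3,0],6],
    [[0.2,3,0],6],
    [[0.2,3,0],6],
    [[0.2,3,0],6],
    [[0,0,0],1],
  ],
)

```text
time: 8.9
ee_pos: [0.5495, 0.1399, 0.1623]
eef_rot: [0.692, 0.722, 0.0, -0.0]
ft_force: [0.1, 0.5, -1.7]
width: 0.0562
grip_force: 24.8
```

```bash
python3 -c "
from h import *
p=tray(.048,-.005);goto(p[0],p[1],.015,2)
save(vision.camera('scene'),'s2.png',(200,100,400,250),4)"
```

```text
t 8.9 pos [0.5495 0.1399 0.1623] yaw_y 2.5 z [-0.     0.001 -1.   ] w 0.0562 gf 24.8 F [ 0.1  0.5 -1.7] j7 -0.21
need cm [  0.12   2.78 -14.73] deg -0.5
```

View pics/s2.png

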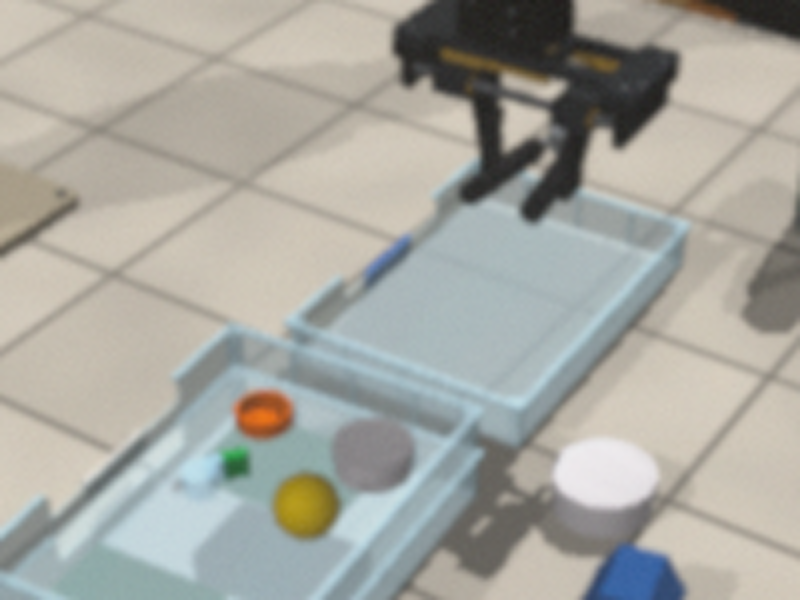

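Grip is held level at (500,180) with its spring end pointing to the left side, +y. Lowering it.

Call:
drive_tool(
  series=[
    [[-0.1,1.4,0],-0.5],
    [[0,1.4,0],0],
    [[0,0,-2],0],
    [[0,0,-2],0],
    [[0,0,-2],0],
    [[0,0,-2],0],
    [[0,0,-2],0],
    [[0,0,-2],0],
    [[0,0,-1],0],
    [[0,0,0],0],
  ],
)

```text
time: 10.2
ee_pos: [0.5488, 0.1642, 0.0322]
eef_rot: [0.698, 0.716, -0.0, -0.0]
ft_force: [0.5, -0.5, -0.1]
width: 0.0559
grip_force: 24.8
```

```bash
python3 -c "
from h import *
p=tray(.046,-.005);goto(p[0],p[1],.015,2)"
```

```text
t 10.2 pos [0.5488 0.1642 0.0322] yaw_y 1.51 z [-0.001 -0.    -1.   ] w 0.0559 gf 24.8 F [ 0.5 -0.5 -0.1] j7 -0.22
need cm [-0.02  0.34 -1.72] deg 0.5
```

Call:
drive_tool(
  series=[
    [[0,0.3,-0.6],0.5],
    [[0,0,-0.6],0],
    [[0,0,-0.4],0],
    [[0,0,-0.15],0],
    [[0,0,0],0],
    [[0,0,0],0],
    [[0,0,0],0],
    [[0,0,0],0],
    [[0,0,0],0],
    [[0,0,0],0],
  ],
)

```text
time: 11.45
ee_pos: [0.5492, 0.167, 0.0151]
eef_rot: [0.695, 0.719, 0.0, 0.0]
ft_force: [-0.6, -0.3, -1.2]
width: 0.0562
grip_force: 24.8
```

Call:
drive_tool(
  series=[
    [[0,0,0],0],
    [[0,0,0],0],
    [[0,0,0],0],
    [[0,0,0],0],
    [[0,0,0.5],0],
    [[0,0,1],0],
    [[0,0,2],0],
    [[0,0,3],0],
    [[0,0,4],0],
    [[0,0,4],0],
  ],
  hand=0.29,
)

```text
time: 12.7
ee_pos: [0.5491, 0.1669, 0.1621]
eef_rot: [0.695, 0.719, 0.0, 0.0]
ft_force: [-0.4, 0.7, 0.0]
width: 0.0617
grip_force: 0.0
```

```bash
python3 -c "
from h import *
goto(.561,-.0796,.23,-90)"
```

```text
t 12.7 pos [0.5491 0.1669 0.1621] yaw_y 1.99 z [ 0.001  0.    -1.   ] w 0.0617 gf 0.0 F [-0.4  0.7  0. ] j7 -0.26
need cm [  1.19 -24.65   6.79] deg -92.0
```

Call:
drive_tool(
  series=[
    [[0.15,-3.1,0],-6],
    [[0.15,-3.1,0],-6],
    [[0.15,-3.1,0],-6],
    [[0.15,-3.1,0],-6],
    [[0.15,-3.1,0],-6],
    [[0.15,-3.1,0],-6],
    [[0.15,-3.1,0],-6],
    [[0.15,-3.1,0],-6],
    [[0,0,0],0],
    [[0,0,0],0],
  ],
  hand=0.2,
)

```text
time: 13.95
ee_pos: [0.5613, -0.0805, 0.1602]
eef_rot: [0.927, 0.375, 0.0, -0.0]
ft_force: [0.4, 0.4, -0.3]
width: 0.07
grip_force: 0.0
```

```bash
python3 -c "
from h import *
goto(.561,-.0796,.053,-45)"
```

```text
t 13.95 pos [ 0.5613 -0.0805  0.1602] yaw_y -45.96 z [ 0.  0. -1.] w 0.07 gf 0.0 F [ 0.4  0.4 -0.3] j7 -0.6
need cm [ -0.03   0.09 -10.72] deg 1.0
```

Call:
drive_tool(
  series=[
    [[0,0.1,-2],0],
    [[0,0,-2],0],
    [[0,0,-2],0],
    [[0,0,-1.5],0],
    [[0,0,-1.2],0],
    [[0,0,-1],0],
    [[0,0,-0.6],0],
    [[0,0,-0.4],0],
    [[0,0,0],0],
    [[0,0,0],0],
  ],
)

```text
time: 15.2
ee_pos: [0.5614, -0.08, 0.0534]
eef_rot: [0.927, 0.375, 0.0, 0.0]
ft_force: [-0.4, 0.2, 1.0]
width: 0.0692
grip_force: 0.0
```

Call:
drive_tool(
  series=[
    [[0,0,0],0],
    [[0,0,0],0],
    [[0,0,0],0],
    [[0,0,0],0],
    [[0,0,0],0],
    [[0,0,0],0],
    [[0,0,0],0],
    [[0,0,0],0],
    [[0,0,0],0],
    [[0,0,0],0],
  ],
  hand=0.5,
  newtons=20,
)

```text
time: 16.45
ee_pos: [0.5612, -0.0799, 0.0532]
eef_rot: [0.927, 0.375, 0.0, -0.0]
ft_force: [-1.7, 1.3, 5.4]
width: 0.0557
grip_force: 20.0
```

```bash
python3 -c "
from h import *
p=tray(-.048,.08);goto(p[0],p[1],.015,-45)"
```

```text
t 16.45 pos [ 0.5612 -0.0799  0.0532] yaw_y -45.99 z [ 0.  0. -1.] w 0.0557 gf 20.0 F [-1.7  1.3  5.4] j7 -0.54
need cm [-10.95  32.92  -3.82] deg 1.0
```

Call:
drive_tool(
  series=[
    [[0,0,1],0],
    [[0,0,2],0],
    [[0,0,2],0],
    [[0,0,2],0],
    [[0,0,2],0],
    [[-1,3,0],0],
    [[-1,3,0],0],
    [[-1,3,0],0],
    [[-1,3,0],0],
    [[-1,3,0],0],
  ],
)

```text
time: 17.7
ee_pos: [0.5109, 0.0707, 0.1435]
eef_rot: [0.927, 0.374, 0.0, 0.0]
ft_force: [0.4, 0.0, -1.0]
width: 0.0554
grip_force: 20.0
```

Call:
drive_tool(
  series=[
    [[-1,3,0],0],
    [[-1,3,0],0],
    [[-1,3,0],0],
    [[-1,3,0],0],
    [[-1,3,0],0],
    [[-1,3,0],0],
    [[0,0,-2],0],
    [[0,0,-2],0],
    [[0,0,-2],0],
    [[0,0,0],0],
  ],
)

```text
time: 18.95
ee_pos: [0.4505, 0.2492, 0.0822]
eef_rot: [0.927, 0.374, -0.001, 0.001]
ft_force: [0.1, 0.2, -0.4]
width: 0.056
grip_force: 20.0
```

```bash
python3 -c "
from h import *
p=tray(-.048,.08);goto(p[0],p[1],.0155,-45)"
```

```text
t 18.95 pos [0.4505 0.2492 0.0822] yaw_y -46.01 z [-0.002 -0.002 -1.   ] w 0.056 gf 20.0 F [ 0.1  0.2 -0.4] j7 -1.31
need cm [ 0.12  0.01 -6.67] deg 1.0
```

Call:
drive_tool(
  series=[
    [[0.1,0,-1.5],0],
    [[0,0,-1.5],0],
    [[0,0,-1.2],0],
    [[0,0,-1],0],
    [[0,0,-0.7],0],
    [[0,0,-0.5],0],
    [[0,0,-0.25],0],
    [[0,0,0],0],
    [[0,0,0],0],
    [[0,0,0],0],
  ],
)

```text
time: 20.2
ee_pos: [0.4523, 0.2501, 0.0168]
eef_rot: [0.927, 0.375, 0.0, -0.0]
ft_force: [0.8, -1.1, -0.1]
width: 0.0552
grip_force: 20.0
```

Call:
drive_tool(
  series=[
    [[0,0,0],0],
    [[0,0,0],0],
    [[0,0,0],0],
    [[0,0,0],0],
    [[0,0,0.5],0],
    [[0,0,1],0],
    [[0,0,2],0],
    [[0,0,3],0],
    [[0,0,4],0],
    [[0,0,3],0],
  ],
  hand=0.25,
)

```text
time: 21.45
ee_pos: [0.4525, 0.2501, 0.154]
eef_rot: [0.927, 0.375, 0.001, -0.0]
ft_force: [0.4, 0.0, -0.1]
width: 0.0653
grip_force: 0.0
```

```bash
python3 -c "
from h import *
goto(.477,-.1613,.15,-33)"
```

```text
t 21.45 pos [0.4525 0.2501 0.154 ] yaw_y -46.01 z [ 0.002  0.001 -1.   ] w 0.0653 gf 0.0 F [ 0.4  0.  -0.1] j7 -1.34
need cm [  2.45 -41.14  -0.4 ] deg 13.0
```

Call:
drive_tool(
  series=[
    [[0.25,-4.1,0],1.3],
    [[0.25,-4.1,0],1.3],
    [[0.25,-4.1,0],1.3],
    [[0.25,-4.1,0],1.3],
    [[0.25,-4.1,0],1.3],
    [[0.25,-4.1,0],1.3],
    [[0.25,-4.1,0],1.3],
    [[0.25,-4.1,0],1.3],
    [[0.25,-4.1,0],1.3],
    [[0.25,-4.1,0],1.3],
  ],
  hand=0.45,
  newtons=8,
)

```text
time: 22.7
ee_pos: [0.4772, -0.1613, 0.1524]
eef_rot: [0.879, 0.478, 0.001, 0.0]
ft_force: [1.2, 0.5, 0.8]
width: 0.0479
grip_force: 0.0
```

Call:
drive_tool(
  series=[
    [[0,0,-1],0],
    [[0,0,-2],0],
    [[0,0,-2],0],
    [[0,0,-1],0],
    [[0,0,0],0],
    [[0,0,0],0],
    [[0,0,0],0],
    [[0,0,0],0],
    [[0,0,0],0],
    [[0,0,0],0],
  ],
)

```text
time: 23.95
ee_pos: [0.4772, -0.16, 0.0916]
eef_rot: [0.879, 0.477, 0.0, 0.0]
ft_force: [-0.4, -0.5, -0.4]
width: 0.0476
grip_force: 0.0
```

```bash
python3 -c "
from h import *
goto(.477,-.1613,.0525,-33)
c=vision.camera('scene')
save(c,'s3.png',(210,150,330,240),6)
f=lambda X:np.round((proj(c,X)-[210,150])*6)
w=np.array([.477,-.1613]);a=np.radians(57)
print('chamber top',f([*w,.06]),'tip',f([*(w+[.036*np.cos(a)-.0075*np.sin(a),.036*np.sin(a)+.0075*np.cos(a)]),.055]))"
```

```text
t 23.95 pos [ 0.4772 -0.16    0.0916] yaw_y -33.0 z [ 0. -0. -1.] w 0.0476 gf 0.0 F [-0.4 -0.5 -0.4] j7 -0.18
need cm [-0.02 -0.13 -3.91] deg -0.0
chamber top [236. 405.] tip [309. 382.]
```

View pics/s3.png

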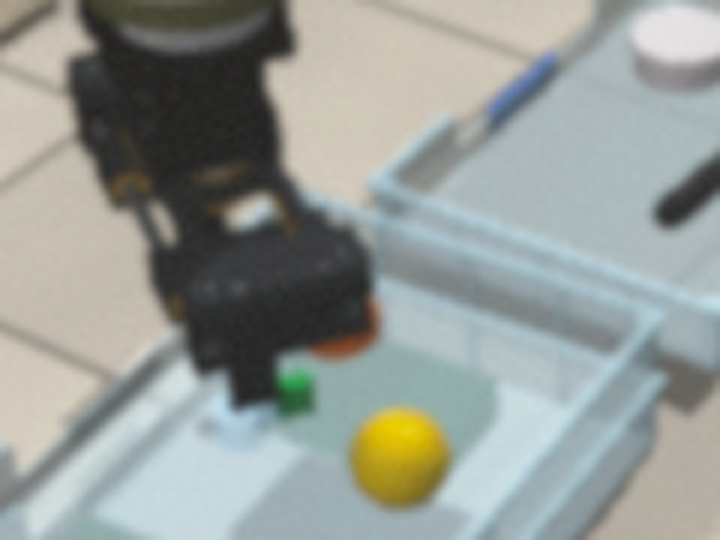

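The whistle shows at (240,418) with its green grip at (295,393). The estimate predicts (236,405) and (309,382), so it's close enough to descend and grip.

Call:
drive_tool(
  series=[
    [[0,-0.1,-1],0],
    [[0,0,-1],0],
    [[0,0,-1],0],
    [[0,0,-0.6],0],
    [[0,0,-0.3],0],
    [[0,0,0],0],
    [[0,0,0],0],
    [[0,0,0],0],
    [[0,0,0],0],
    [[0,0,0],0],
  ],
)

```text
time: 25.25
ee_pos: [0.4772, -0.161, 0.0527]
eef_rot: [0.879, 0.477, 0.0, 0.0]
ft_force: [0.2, -0.3, -0.2]
width: 0.0479
grip_force: 0.0
```

Call:
drive_tool(
  series=[
    [[0,0,0],0],
    [[0,0,0],0],
    [[0,0,0],0],
    [[0,0,0],0],
    [[0,0,0],0],
    [[0,0,0],0],
    [[0,0,0],0],
    [[0,0,0],0],
    [[0,0,0],0],
    [[0,0,0],0],
  ],
  hand=0.85,
)

```text
time: 26.5
ee_pos: [0.4772, -0.161, 0.0526]
eef_rot: [0.879, 0.477, 0.0, 0.0]
ft_force: [0.0, 0.2, 0.4]
width: 0.0235
grip_force: 8.0
```

```bash
python3 -c "
from h import *
p=tray(-.048,-.08);goto(p[0],p[1],.015,-33)"
```

```text
t 26.5 pos [ 0.4772 -0.161   0.0526] yaw_y -32.99 z [ 0. -0. -1.] w 0.0235 gf 8.0 F [0.  0.2 0.4] j7 -0.13
need cm [-1.98 25.04 -3.76] deg -0.0
```

Call:
drive_tool(
  series=[
    [[0,0,1],0],
    [[0,0,2],0],
    [[0,0,2],0],
    [[0,0,2],0],
    [[0,0,1.5],0],
    [[-0.2,2.5,0],0],
    [[-0.2,2.5,0],0],
    [[-0.2,2.5,0],0],
    [[-0.2,2.5,0],0],
    [[-0.2,2.5,0],0],
  ],
)

```text
time: 27.75
ee_pos: [0.467, -0.0352, 0.1379]
eef_rot: [0.879, 0.477, 0.0, 0.0]
ft_force: [-0.6, -0.2, 0.3]
width: 0.0233
grip_force: 8.0
```

Call:
drive_tool(
  series=[
    [[-0.2,2.5,0],0],
    [[-0.2,2.5,0],0],
    [[-0.2,2.5,0],0],
    [[-0.2,2.5,0],0],
    [[-0.2,2.5,0],0],
    [[0,0,-2],0],
    [[0,0,-2],0],
    [[0,0,-1],0],
    [[0,0,0],0],
    [[0,0,0],0],
  ],
)

```text
time: 29.0
ee_pos: [0.4576, 0.0891, 0.0883]
eef_rot: [0.879, 0.477, 0.0, 0.0]
ft_force: [0.2, 0.0, -0.2]
width: 0.0235
grip_force: 8.0
```

```bash
python3 -c "
from h import *
p=tray(-.048,-.08);goto(p[0],p[1],.015,-33)"
```

```text
t 29.0 pos [0.4576 0.0891 0.0883] yaw_y -33.01 z [ 0.001  0.    -1.   ] w 0.0235 gf 8.0 F [ 0.2  0.  -0.2] j7 -0.8
need cm [-0.03  0.03 -7.33] deg 0.0
```

Call:
drive_tool(
  series=[
    [[0,0,-1.5],0],
    [[0,0,-1.5],0],
    [[0,0,-1.5],0],
    [[0,0,-1.2],0],
    [[0,0,-0.8],0],
    [[0,0,-0.5],0],
    [[0,0,-0.3],0],
    [[0,0,0],0],
    [[0,0,0],0],
    [[0,0,0],0],
  ],
)

```text
time: 30.25
ee_pos: [0.4573, 0.0891, 0.0148]
eef_rot: [0.879, 0.477, 0.0, 0.0]
ft_force: [-1.0, 0.3, -0.2]
width: 0.0237
grip_force: 8.0
```

Call:
drive_tool(
  series=[
    [[0,0,0],0],
    [[0,0,0],0],
    [[0,0,0],0],
    [[0,0,0],0],
    [[0,0,0.5],0],
    [[0,0,1],0],
    [[0,0,2],0],
    [[0,0,3],0],
    [[0,0,4],0],
    [[0,0,3],0],
  ],
  hand=0.55,
)

```text
time: 31.5
ee_pos: [0.4575, 0.0889, 0.1519]
eef_rot: [0.879, 0.477, 0.001, 0.0]
ft_force: [0.6, 0.7, -0.4]
width: 0.039
grip_force: 0.0
```

```bash
python3 -c "
from h import *
goto(.468,-.081,.15,-45)"
```

```text
t 31.5 pos [0.4575 0.0889 0.1519] yaw_y -33.02 z [ 0.002  0.001 -1.   ] w 0.039 gf 0.0 F [ 0.6  0.7 -0.4] j7 -0.85
need cm [  1.05 -16.99  -0.19] deg -12.0
```

Call:
drive_tool(
  series=[
    [[0.2,-3.4,0],0],
    [[0.2,-3.4,0],0],
    [[0.2,-3.4,0],0],
    [[0.2,-3.4,0],0],
    [[0.2,-3.4,0],0],
    [[0,0,-2],0],
    [[0,0,-2],0],
    [[0,0,-1],0],
    [[0,0,0],0],
    [[0,0,0],0],
  ],
  hand=0.36,
)

```text
time: 32.75
ee_pos: [0.4676, -0.0809, 0.1003]
eef_rot: [0.879, 0.477, 0.001, 0.0]
ft_force: [-0.7, -0.3, 0.2]
width: 0.0555
grip_force: 0.0
```

Run:
```python
from h import *
goto(.468,-.081,.0525,-33)
c=vision.camera('scene')
h=cv2.cvtColor(c["color"],cv2.COLOR_RGB2HSV);m=cv2.inRange(h,(3,160,90),(15,255,255));m[:,:255]=0;m[:150]=0;m[230:]=0;m[:,330:]=0
ys,xs=np.nonzero(m);print(len(xs),xs.min(),xs.max(),ys.min(),ys.max(),proj(c,[.468,-.081,.049]))
c=vision.camera('top');save(c,'t4.png',(185,205,455,300),2.96)
```

```text
t 32.75 pos [ 0.4676 -0.0809  0.1003] yaw_y -32.98 z [ 0.001  0.    -1.   ] w 0.0555 gf 0.0 F [-0.7 -0.3  0.2] j7 -0.4
need cm [ 0.04 -0.01 -4.78] deg -0.0
98 260 271 199 208 [265.52757565 203.65279116]
```

View pics/t4.png

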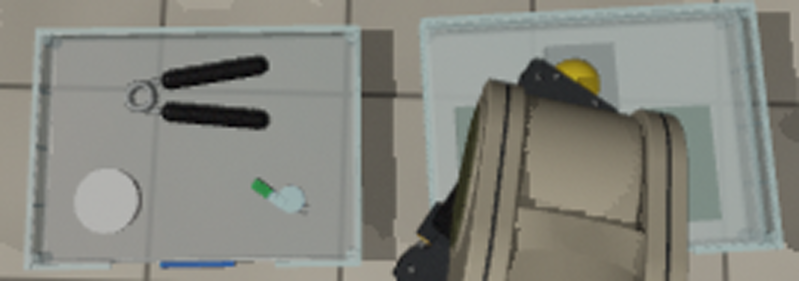

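Top view: the grip lies across the back half, coil at (141,96) on the left. The tin is at (107,201) and the whistle chamber at (290,199). The cap matches its projection. I'll pick the cap and check the placed positions.

Call:
drive_tool(
  series=[
    [[0,0,-1.2],0],
    [[0,0,-1.2],0],
    [[0,0,-1.2],0],
    [[0,0,-0.8],0],
    [[0,0,-0.4],0],
    [[0,0,0],0],
    [[0,0,0],0],
    [[0,0,0],0],
    [[0,0,0],0],
    [[0,0,0],0],
  ],
)

```text
time: 34.1
ee_pos: [0.4672, -0.081, 0.0517]
eef_rot: [0.879, 0.477, 0.0, 0.0]
ft_force: [0.6, 0.9, 0.3]
width: 0.0561
grip_force: 0.0
```

Call:
drive_tool(
  series=[
    [[0,0,0],0],
    [[0,0,0],0],
    [[0,0,0],0],
    [[0,0,0],0],
    [[0,0,0],0],
    [[0,0,0],0],
    [[0,0,0],0],
    [[0,0,0],0],
    [[0,0,0],0],
    [[0,0,0],0],
  ],
  hand=0.65,
)

```text
time: 35.35
ee_pos: [0.4671, -0.081, 0.0516]
eef_rot: [0.879, 0.477, 0.0, 0.0]
ft_force: [-0.5, -0.3, 0.9]
width: 0.0391
grip_force: 8.0
```

Run:
```python
from h import *
c=vision.camera('top')
B=lambda p,z:ray(c,185+(p[0]+.5)/2.96-.5,205+(p[1]+.5)/2.96-.5,z)[:2]
a=np.radians(2);L=lambda p:np.round(np.array([[np.cos(a),np.sin(a)],[-np.sin(a),np.cos(a)]])@(p-[.5025,.171])*1000,1)
P=[B(p,.04) for p in[(37,29),(360,27),(360,267),(25,270)]]
print("tray c",sum(P)/4)
print("tin",L(B((107,201),.026)),"wh",L(B((290,199),.022)),"coil",L(B((141,96),.013)),"ends",L((B((266,64),.013)+B((267,120),.013))/2))
p=tray(-.048,0);goto(p[0],p[1],.015,-33)
```

```text
tray c [0.50157734 0.1707586 ]
tin [-47.4  78.7] wh [-47.5 -81. ] coil [45.2 54.8] ends [ 47.7 -58.4]
t 35.4 pos [ 0.4671 -0.081   0.0516] yaw_y -33.0 z [ 0. -0. -1.] w 0.0393 gf 8.0 F [-0.1  0.2 -0. ] j7 -0.34
need cm [-1.26 25.03 -3.66] deg -0.0
```

Call:
drive_tool(
  series=[
    [[0,0,1],0],
    [[0,0,2],0],
    [[0,0,2],0],
    [[0,0,2],0],
    [[0,0,1.5],0],
    [[-0.1,2.5,0],0],
    [[-0.1,2.5,0],0],
    [[-0.1,2.5,0],0],
    [[-0.1,2.5,0],0],
    [[-0.1,2.5,0],0],
  ],
)

```text
time: 36.65
ee_pos: [0.462, 0.0448, 0.1369]
eef_rot: [0.879, 0.477, 0.0, 0.0]
ft_force: [-0.7, 0.5, -0.1]
width: 0.0391
grip_force: 8.0
```

Call:
drive_tool(
  series=[
    [[-0.1,2.5,0],0],
    [[-0.1,2.5,0],0],
    [[-0.1,2.5,0],0],
    [[-0.2,2.5,0],0],
    [[-0.2,2.5,0],0],
    [[0,0,-2],0],
    [[0,0,-2],0],
    [[0,0,-1],0],
    [[0,0,0],0],
    [[0,0,0],0],
  ],
)

```text
time: 37.9
ee_pos: [0.4556, 0.1692, 0.0873]
eef_rot: [0.879, 0.477, 0.0, 0.0]
ft_force: [0.9, -0.6, -0.3]
width: 0.039
grip_force: 8.0
```

```bash
python3 -c "
from h import *
p=tray(-.048,-.0005);goto(p[0],p[1],.014,-33)"
```

```text
t 37.9 pos [0.4556 0.1692 0.0873] yaw_y -33.0 z [ 0.001  0.    -1.   ] w 0.039 gf 8.0 F [ 0.9 -0.6 -0.3] j7 -0.94
need cm [-0.1  -0.03 -7.33] deg 0.0
```

Call:
drive_tool(
  series=[
    [[-0.1,0,-1.5],0],
    [[0,0,-1.5],0],
    [[0,0,-1.5],0],
    [[0,0,-1.2],0],
    [[0,0,-0.8],0],
    [[0,0,-0.5],0],
    [[0,0,-0.3],0],
    [[0,0,0],0],
    [[0,0,0],0],
    [[0,0,0],0],
  ],
)

```text
time: 39.15
ee_pos: [0.4543, 0.1691, 0.0138]
eef_rot: [0.879, 0.477, 0.0, -0.0]
ft_force: [0.2, 0.1, 0.3]
width: 0.0387
grip_force: 8.0
```

Call:
drive_tool(
  series=[
    [[0,0,0],0],
    [[0,0,0],0],
    [[0,0,0],0],
    [[0,0,0],0],
    [[0,0,0.5],0],
    [[0,0,1],0],
    [[0,0,2],0],
    [[0,0,3],0],
    [[0,0,4],0],
    [[0,0,4],0],
  ],
  hand=0.42,
)

```text
time: 40.4
ee_pos: [0.4541, 0.1688, 0.1606]
eef_rot: [0.879, 0.477, 0.0, 0.0]
ft_force: [-0.4, 0.8, 0.1]
width: 0.0505
grip_force: 0.0
```

```bash
python3 -c "
from h import *
goto(.561,-.1548,.16,-33)"
```

```text
t 40.4 pos [0.4541 0.1688 0.1606] yaw_y -33.01 z [ 0.001  0.    -1.   ] w 0.0505 gf 0.0 F [-0.4  0.8  0.1] j7 -0.99
need cm [ 10.69 -32.36  -0.06] deg 0.0
```

Call:
drive_tool(
  series=[
    [[1.1,-3.2,0],0],
    [[1.1,-3.2,0],0],
    [[1.1,-3.2,0],0],
    [[1.1,-3.2,0],0],
    [[1.1,-3.2,0],0],
    [[1.1,-3.2,0],0],
    [[1.1,-3.2,0],0],
    [[1,-3.2,0],0],
    [[1,-3.2,0],0],
    [[1,-3.5,0],0],
  ],
  hand=0.28,
  newtons=10,
)

```text
time: 41.65
ee_pos: [0.5616, -0.1547, 0.1594]
eef_rot: [0.879, 0.477, 0.0, 0.0]
ft_force: [0.4, 0.3, -0.1]
width: 0.0624
grip_force: 0.0
```

Run:
```python
from h import *
goto(.561,-.1548,.061,-33)
c=vision.camera('scene')
m=cv2.inRange(cv2.cvtColor(c["color"],cv2.COLOR_RGB2HSV),(20,120,60),(35,255,255));m[:205]=0;m[245:]=0;m[:,:255]=0;m[:,300:]=0
ys,xs=np.nonzero(m);print(xs.min(),xs.max(),ys.min(),ys.max(),"start 269-283, 218-233")
c=vision.camera('top');save(c,'t5.png',(185,205,315,300),5.7)
```

```text
t 41.65 pos [ 0.5616 -0.1547  0.1594] yaw_y -32.96 z [ 0.001  0.    -1.   ] w 0.0624 gf 0.0 F [ 0.4  0.3 -0.1] j7 -0.19
need cm [-0.06 -0.01 -9.84] deg -0.0
269 283 218 233 start 269-283, 218-233
```

View pics/t5.png

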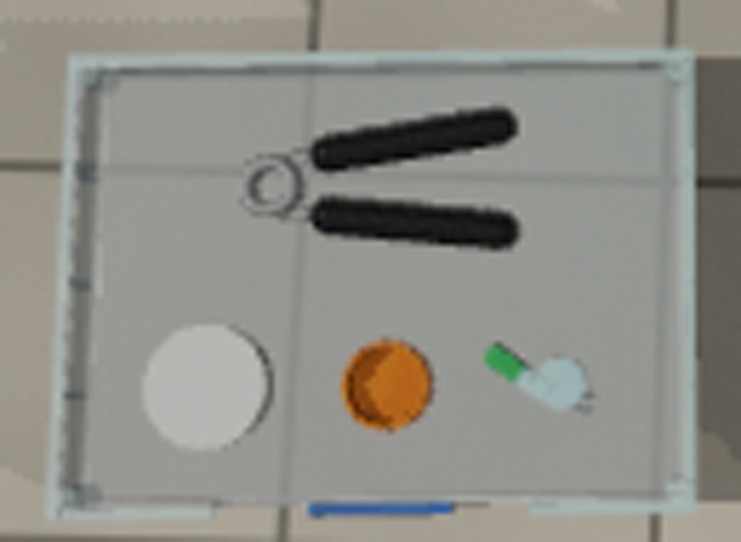

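The row looks right: tin (206,387), cap (388,385), whistle (560,383). The ball hasn't moved. Grasping it while measuring the cap.

Call:
drive_tool(
  series=[
    [[0,0,-2],0],
    [[0,0,-2],0],
    [[0,0,-2],0],
    [[0,0,-1.5],0],
    [[0,0,-1.2],0],
    [[0,0,-0.8],0],
    [[0,0,-0.4],0],
    [[0,0,0],0],
    [[0,0,0],0],
    [[0,0,0],0],
  ],
)

```text
time: 43.0
ee_pos: [0.5614, -0.154, 0.0599]
eef_rot: [0.879, 0.477, 0.0, 0.0]
ft_force: [-0.1, -0.6, 0.1]
width: 0.0627
grip_force: 0.0
```

Call:
drive_tool(
  series=[
    [[0,0,0],0],
    [[0,0,0],0],
    [[0,0,0],0],
    [[0,0,0],0],
    [[0,0,0],0],
    [[0,0,0],0],
    [[0,0,0],0],
    [[0,0,0],0],
    [[0,0,0],0],
    [[0,0,0],0],
  ],
  hand=0.6,
)

```text
time: 44.25
ee_pos: [0.5612, -0.154, 0.0596]
eef_rot: [0.879, 0.477, 0.0, 0.0]
ft_force: [-0.9, 0.1, 0.7]
width: 0.0434
grip_force: 10.0
```

Run:
```python
from h import *
c=vision.camera('top')
B=lambda p,z:ray(c,185+(p[0]+.5)/5.7-.5,205+(p[1]+.5)/5.7-.5,z)[:2]
a=np.radians(2);L=lambda p:np.round(np.array([[np.cos(a),np.sin(a)],[-np.sin(a),np.cos(a)]])@(p-[.5025,.171])*1000,1)
q=B((388,385),.018)
print("tin",L(B((206,387),.026)),"cap",L(q),q,"wh",L(B((560,383),.022)))
goto(q[0],q[1],.028,-33)
```

```text
tin [-47.1  78.9] cap [-47.2  -2.4] [0.45537195 0.16699728] wh [-47.2 -81.5]
t 44.3 pos [ 0.5611 -0.154   0.0596] yaw_y -33.0 z [ 0.  0. -1.] w 0.0432 gf 10.0 F [-0.9  0.4  0.6] j7 -0.13
need cm [-10.58  32.1   -3.16] deg -0.0
```

Call:
drive_tool(
  series=[
    [[0,0,1],0],
    [[0,0,2],0],
    [[0,0,2],0],
    [[0,0,2],0],
    [[0,0,2],0],
    [[-1,3,0],0],
    [[-1,3,0],0],
    [[-1,3,0],0],
    [[-1,3,0],0],
    [[-1,3,0],0],
  ],
)

```text
time: 45.55
ee_pos: [0.5109, -0.0031, 0.1505]
eef_rot: [0.879, 0.477, 0.0, 0.0]
ft_force: [0.8, 0.8, -0.6]
width: 0.0429
grip_force: 10.0
```

Call:
drive_tool(
  series=[
    [[-1.1,3.4,0],0],
    [[-1.1,3.4,0],0],
    [[-1.1,3.4,0],0],
    [[-1.1,3.4,0],0],
    [[-1.2,3.6,0],0],
    [[0,0,-2],0],
    [[0,0,-2],0],
    [[0,0,-2],0],
    [[0,0,0],0],
    [[0,0,0],0],
  ],
)

```text
time: 46.8
ee_pos: [0.4557, 0.1681, 0.0907]
eef_rot: [0.879, 0.477, 0.001, 0.0]
ft_force: [0.0, -0.3, -0.0]
width: 0.0433
grip_force: 10.0
```

```bash
python3 -c "
from h import *
goto(.4549,.168,.027,-33)"
```

```text
t 46.8 pos [0.4557 0.1681 0.0907] yaw_y -33.01 z [ 0.001  0.    -1.   ] w 0.0433 gf 10.0 F [ 0.  -0.3 -0. ] j7 -0.94
need cm [-0.08 -0.01 -6.37] deg 0.0
```

Call:
drive_tool(
  series=[
    [[-0.1,0,-1.5],0],
    [[0,0,-1.5],0],
    [[0,0,-1.2],0],
    [[0,0,-0.8],0],
    [[0,0,-0.6],0],
    [[0,0,-0.4],0],
    [[0,0,-0.3],0],
    [[0,0,0],0],
    [[0,0,0],0],
    [[0,0,0],0],
  ],
)

```text
time: 48.05
ee_pos: [0.4547, 0.1686, 0.0271]
eef_rot: [0.879, 0.477, 0.001, -0.0]
ft_force: [0.3, 3.8, 6.0]
width: 0.043
grip_force: 10.0
```

```bash
python3 -c "
from h import *
goto(.4549,.168,.027,-33)
c=vision.camera('scene');save(c,'s6.png',(260,110,380,200),6)"
```

```text
t 48.05 pos [0.4547 0.1686 0.0271] yaw_y -32.98 z [ 0.001  0.001 -1.   ] w 0.043 gf 10.0 F [0.3 3.8 6. ] j7 -0.88
need cm [ 0.02 -0.06 -0.01] deg -0.0
```

View pics/s6.png

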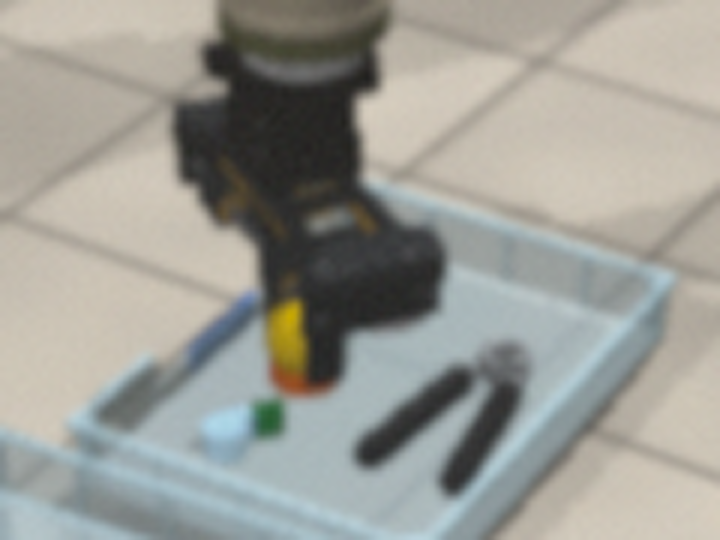

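The ball rests in the cap at (300,375), with light contact force. I nudge it 1 mm toward the cap's centre and release.

Call:
drive_tool(
  series=[
    [[0,0.1,0.05],0],
    [[0,0,0],0],
    [[0,0,0],0],
    [[0,0,0],0],
    [[0,0,0],0],
    [[0,0,0],0],
    [[0,0,0],0],
    [[0,0,0],0],
    [[0,0,0],0],
    [[0,0,0],0],
  ],
)

```text
time: 49.35
ee_pos: [0.4542, 0.169, 0.0271]
eef_rot: [0.879, 0.477, 0.0, 0.0]
ft_force: [2.1, 0.9, 4.1]
width: 0.0429
grip_force: 10.0
```

Call:
drive_tool(
  series=[
    [[0,0,0],0],
    [[0,0,0],0],
    [[0,0,0],0],
    [[0,0,0],0],
    [[0,0,0],0],
    [[0,0,1],0],
    [[0,0,2],0],
    [[0,0,3],0],
    [[0,0,4],0],
    [[0,0,4],0],
  ],
  hand=0.4,
)

```text
time: 50.6
ee_pos: [0.4541, 0.1688, 0.169]
eef_rot: [0.879, 0.477, 0.0, 0.0]
ft_force: [-0.0, -0.1, -0.4]
width: 0.052
grip_force: 0.0
```

Call:
drive_tool(
  series=[
    [[0,-4,2],0],
    [[0,-4,0],0],
    [[0,-4,0],0],
    [[0,-4,0],0],
    [[0,-4,0],0],
    [[0,-4,0],0],
    [[0,-4,0],0],
    [[0,0,0],0],
    [[0,0,0],0],
    [[0,0,0],0],
  ],
)

```text
time: 51.85
ee_pos: [0.4542, -0.1099, 0.1872]
eef_rot: [0.878, 0.478, 0.0, -0.0]
ft_force: [0.2, 0.5, 0.4]
width: 0.0523
grip_force: 0.0
```

```bash
python3 -c "
from h import *
st()
c=vision.camera('scene');t=vision.camera('top')
a=cv2.resize(c['color'][110:200,255:390,::-1],None,fx=5.5,fy=3.3*5/3,interpolation=2)[:295] if 0 else cv2.resize(c['color'][110:190,255:375,::-1],(450,300),interpolation=2)
b=cv2.resize(t['color'][205:300,185:315,::-1],(410,300),interpolation=2)
b=cv2.resize(b,(390,300)) if 0 else cv2.resize(t['color'][205:300,185:315,::-1],(741,542),interpolation=2)
cv2.imwrite('pics/t7.png',b);cv2.imwrite('pics/s7.png',a)"
```

```text
t 51.85 pos [ 0.4542 -0.1099  0.1872] yaw_y -32.89 z [ 0.  0. -1.] w 0.0523 gf 0.0 F [0.2 0.5 0.4] j7 -0.44
```

View pics/t7.png

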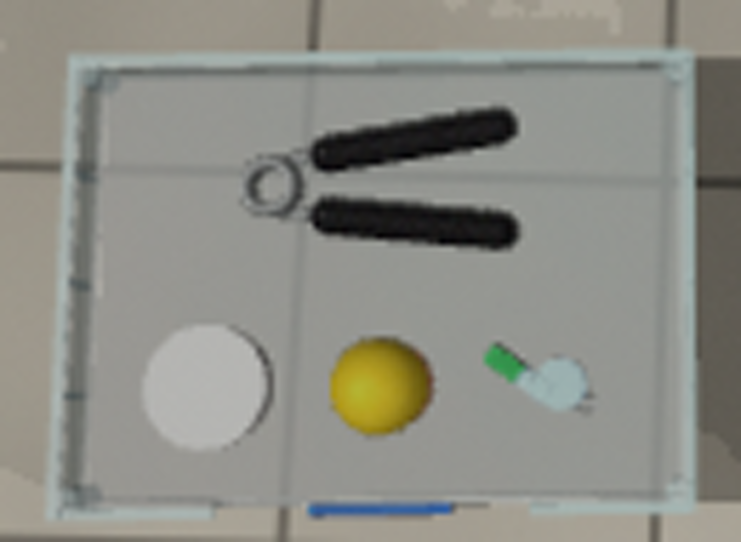

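View pics/s7.png

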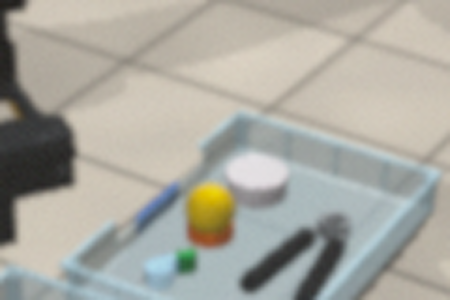

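Top: grip, tin (206,387), ball on cap (381,386) and whistle (560,383) are in place. Side: the ball stands in the cap. I'll check the ball's height numerically, then hand in.

Run:
```python
from h import *
P=[];x=[]
for n,b in(("top",(235,255,270,285)),("scene",(290,150,330,180))):
    c=vision.camera(n);m=cv2.inRange(cv2.cvtColor(c["color"],cv2.COLOR_RGB2HSV),(20,120,60),(35,255,255))
    k=np.zeros_like(m);k[b[1]:b[3],b[0]:b[2]]=1;M=cv2.moments(m*k,True);x.append(np.array([[M["m10"]/M["m00"]],[M["m01"]/M["m00"]]]))
    P.append(np.array(c["intrinsics"])@np.c_[np.array(c["R"]),np.array(c["t"])])
X=cv2.triangulatePoints(P[0],P[1],x[0],x[1]);X=(X[:3]/X[3]).ravel();print(X)
s=r.read_state();print(np.abs(s["joint_vel"]).max())
if abs(X[2]-.033)<.006: print(r.close_job())
```

```text
[0.45470301 0.1686779  0.03382517]
0.004274790200793287
the job is handed in; nothing more can be done
None
```

The job is done and handed in at about 52 s of the 128 s allowed: grip across the back half with its spring end left, tin, cap and whistle in a row along the front half about 8 cm apart (measured 79–81 mm), and the ball standing in the cap.

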